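Turn the leaf of the recipe deck on the cookbook rest

TASK

Turn to the next recipe: with a fingertip, swing the page keeper right off the right-hand page until it points along the ledge, turn the top leaf with the green tab over the rings so that it lies flat on the left, then swing the keeper straight back over the page now showing. Only push, gently: pinch or lift nothing, keep the cookbook rest where it stands and leave the food around it alone.

Things in the scene. Friction and masses are not known exactly. Their poses are not given: they have to be found in the camera images.
- stand: Low wooden cookbook rest, 276 mm wide, 235 deep, 2.2 kg, loose on rubber feet, carrying a ring-bound deck of stiff A5 leaves, open. Origin on the worktop under its middle; x to its far edge, y to its left. The board rises 0.17 rad away from the robot (slope frame = this frame turned -0.17 rad about y). Fixed leaf stacks, 14 mm thick, lie left and right of the rings; a ledge runs along the near edge.
- spine (a point): Point on the axis of the three steel binding rings, 54 mm above the worktop; the axis runs along the slope frame's x and the top leaf turns about it. The leaf is 210 mm along the rings (95 mm to the near side, 115 mm to the far side of this point), 148 mm from axis to edge, 3.6 mm thick, about 120 g.
- tab_edge (a point): Middle of the outer edge of the top leaf's green tab. With the leaf on the right: slope frame (20, -174, 0) mm from point spine. The tab is 56 mm along the edge, 3.6 mm thick, and sticks out 26 mm past leaves and board, with 50 mm of free height under it down to the worktop. A fixed yellow tab of a lower leaf sticks out 90 mm nearer to the robot.
- leaf (a joint): Angle of the top leaf about the rings: 0 lying flat on the right, 1.57 upright, 3.14 lying flat on the left. It swings with little friction and falls by itself to whichever side it leans.
- keeper (a joint): Angle of the page keeper, a flat steel arm (11 mm wide, 3 mm thick) that swivels on the ledge, 3 mm above the leaf: 0 pointing straight away from the robot over the right-hand page (stop), 1.57 pointing to the right along the ledge, clear of the page; stop at 1.8. It stays where it is left (about 0.3 N at the post moves it). Over the page it really blocks the leaf.
- keeper_post (a point): Centre of the black rubber finger post on the keeper's tip, 62 mm from its pivot: 15 mm across, 24 mm tall, upright on the arm, its foot 12 mm below this point and the leaf 22 mm below it.
- keeper_pivot (a point): Fixed point on the keeper's swivel axis, at the height of the post's centre along the slope: slope frame (-117, -85, 24) mm from point spine.
- tomato: Bystander: red tomato, 65 mm. Origin at the centre of its underside.
- jam_jar: Bystander: glass jam jar with a light lid, 62 mm across, 86 mm tall. Origin at the centre of its underside.
- tuna_tin: Bystander: flat round tin, 86 mm across, 40 mm tall. Origin at the centre of its underside.

How it is judged:
By the outcome, as a careful person would: the job done as asked, in the order asked, and still so for the second after the job is handed in, with the robot touching nothing.
It also fails if it takes over 67 s, if anything falls off the work surface, if the arm or the gripper's body presses on something with over 40 N, if the wrist force passes 120 N, or if a joint passes its speed limit or range.

ROBOT

A 6-joint arm with a two-finger parallel gripper is mounted at the origin on a cart in front of the work surface, level with it; the furniture and walls round the work are solid. World frame = base frame: x ahead of the robot, y to its left, z up, the work surface at z = 0. Lengths are in m, angles in rad, forces in N, time in s.
With the tool pointing down it reaches from about 0.275 to 0.825 m from the base axis. Payload 4.9 kg.
Tool frame: the origin (TCP) lies midway between the tips of the shut fingers; the grasp point (between the pads) lies 19 mm behind it (bot.grip_depth is the distance from the TCP to the grasp point, in m); z points along the fingers, y is the line along which they close (so a half turn about z gives the same grasp; the last joint's range is limited). The gripper opens to 85 mm and grips with 20 to 120 N. Pads are 22 mm wide; open, the fingers measure 114 mm over their backs; the gripper's body (76 mm by 85 mm) begins 54 mm behind the grasp point. The pads swing forward as they close: fully open they stand 13 mm farther back than shut.
Start: joints at [0.97, 0.326, -0.193, 1.052, 0, 1.437], TCP at [0.248, 0.491, 0.231] pointing down, gripper open.
Joint ranges: [-2.65, 2.65], [-0.97, 1.79], [-1.3, 1.35], [-1.93, 2.1], [-1.47, 1.37], [-3.14, 3.14]. Speed limits (rad/s): [2.57, 2.57, 3.14, 3.14, 3.14, 3.14].

INTERFACE

Orientations are given as a unit quaternion [w, x, y, z].
In Python, from cell import bot gives the robot as it stands. Calls block until the motion is done:
- bot.move_pose(position, orientation): joint-space move of the TCP to a pose.
- bot.move_linear(position, speed=0.15, rotation=None, until_force=None): straight line of the TCP; rotation=None keeps the orientation; speed is the mean speed in m/s. With until_force (N) it stops when the force on the tool has changed by that much, and returns True; else False.
- bot.goto_joints(angles): joint-space move.
- bot.set_gripper(opening, grasp_force=None): opening from 0.0 (shut) to 1.0 (fully open); grasp_force is the grip in N (None keeps the last); returns when the fingers have stopped.
- bot.wait(seconds).
- bot.solve_ik(position, orientation): joint angles nearest the present ones, or None.
- bot.camera(name): name is "side" or "top" or "wrist"; returns the picture (384x512x3 uint8, red, green, blue); there is no depth.
- bot.calibration(name): a dict with "mtx" (3x3 intrinsics, pixels), "extrinsics" (4x4, takes a point from world to camera coordinates); the wrist camera has in their place "hand_eye" (4x4, takes a point from camera to tool coordinates, whose origin is the TCP and whose axes are the flange's). Camera axes: x right, y down, z forward; pixel columns grow to the right and rows downward; lengths in m; the calibration is good to about 2 mm. The wrist camera is an equidistant fisheye: a pixel r from the principal point sees the ray r / f radians off the axis. A picture is of the moment at which its call begins: read the wrist's pose just before it. calibration takes no time and is no camera call.
A pose or a line that the arm cannot do raises bot.PlanningError and nothing moves.
- bot.close_job(): hands the job in; it is judged then, once.
Trained networks look in the newest picture that a camera, given by its name, has taken for a name from the list of things; names that differ only in an ending like _2 or _b are one class to them, and where a whole thing is asked for, a point or a joint stands for the part that bears it (a point fixed in the world has none). Each returns a list of dicts, best first, with "confidence" (0 to 1); they miss things now and then, are a little off and sometimes report something else, mostly with a low value. They report only what shows in the picture. A call takes as long as a camera call.
- bot.search_frame(camera, thing): "bbox" ([left, top, width, height] in pixels, round what is visible of it).
Readings, each from a call of its own:
- bot.read_clock(): time.
- bot.read_joint_positions(): joint angles.
- bot.read_joint_vel(): joint speeds.
- bot.read_joint_efforts(): joint torques, N m.
- bot.read_position(): TCP position.
- bot.read_tool_rot(): TCP orientation.
- bot.read_ft_force(): force on the tool from outside, world axes, zero at the start.
- bot.read_moment(): the same for the moment, N m.
- bot.read_gripper_width(): opening from 0.0 (shut) to 1.0 (fully open).
- bot.read_finger_force(): force on a finger pad.
Only numpy, scipy, OpenCV 4.12 (cv2) and the standard library are available. Lean on these libraries where they do the work, as an engineer would, in place of code of your own. Each camera call takes 0.05 s, during which the arm holds its last target. There are 200 camera calls.

## Working session

There is one attempt and no reset: what is moved stays moved. The work goes in short steps, each a Python script; the robot and the scene stay as the last script left them, time stands still between calls to the robot, and variables do not carry over. Pictures are saved under pics/ and viewed, at most 10 in all, crops included, and the job is handed in when it is done.

```bash
mkdir -p pics; ls; python3 - <<'E'
from cell import bot
import cv2,numpy as np
ims=[]
for c in ("top","side"):
    im=bot.camera(c); cv2.imwrite(f"pics/{c}0.png",im[:,:,::-1])
    k=bot.calibration(c); print(c,np.round(k["mtx"],1).tolist(),np.round(k["extrinsics"],4).tolist())
    for t in ("stand","tab_edge","keeper_post","keeper","leaf","tomato","jam_jar","tuna_tin","spine"):
        print(t,[(np.round(d["bbox"],1).tolist(),round(d["confidence"],2)) for d in bot.search_frame(c,t)][:3])
print(bot.calibration("wrist"))
print(bot.read_clock(),bot.read_tool_rot(),bot.read_position())
E
```

```text
pics
top [[483.0, 0.0, 269.6], [0.0, 483.0, 196.8], [0.0, 0.0, 1.0]] [[0.0123, -0.9999, 0.0053, -0.2111], [-0.997, -0.0127, -0.0762, 0.6011], [0.0763, -0.0044, -0.9971, 1.3034], [0.0, 0.0, 0.0, 1.0]]
stand [([172.6, 177.0, 125.8, 93.1], 0.89)]
tab_edge [([237.2, 176.1, 66.8, 81.5], 0.58)]
keeper_post [([172.0, 173.3, 129.6, 94.8], 0.68), ([265.0, 239.0, 8.6, 25.0], 0.62)]
keeper [([262.7, 239.6, 12.7, 26.2], 0.64), ([174.1, 173.0, 129.2, 95.3], 0.31)]
leaf [([240.0, 179.2, 62.4, 75.5], 0.71)]
tomato [([247.5, 151.6, 24.7, 22.0], 0.81), ([170.4, 174.0, 131.8, 95.2], 0.62)]
jam_jar [([203.2, 151.1, 25.8, 15.5], 0.64)]
tuna_tin [([332.4, 218.7, 36.4, 29.6], 0.58)]
spine [([174.0, 171.0, 130.5, 96.3], 0.54)]
side [[391.3, 0.0, 253.2], [0.0, 391.3, 189.2], [0.0, 0.0, 1.0]] [[0.999, 0.042, -0.0158, -0.5809], [0.0088, -0.5292, -0.8484, -0.0463], [-0.044, 0.8474, -0.5291, 1.1639], [0.0, 0.0, 0.0, 1.0]]
stand [([175.2, 150.7, 105.2, 75.0], 0.96)]
tab_edge [([192.4, 175.1, 88.7, 41.5], 0.63)]
keeper_post [([183.6, 188.9, 29.2, 12.1], 0.52)]
keeper [([174.7, 146.8, 105.6, 81.8], 0.61)]
leaf [([
[... 169 characters left out ...]
pine [([176.4, 147.6, 104.7, 77.5], 0.93), ([182.8, 188.0, 26.8, 15.8], 0.53)]
{'mtx': array([[297.31863964,   0.        , 253.8082176 ],
       [  0.        , 297.31863964, 191.2496698 ],
       [  0.        ,   0.        ,   1.        ]]), 'hand_eye': array([[ 3.75124151e-04, -9.49194245e-01, -3.14690554e-01,
         8.07989542e-02],
       [ 9.99999763e-01,  5.37567413e-04, -4.29411784e-04,
        -1.18311892e-03],
       [ 5.76762581e-04, -3.14690319e-01,  9.49194222e-01,
        -1.43297298e-01],
       [ 0.00000000e+00,  0.00000000e+00,  0.00000000e+00,
         1.00000000e+00]])}
1.0 [-8.73079369e-06  2.31300231e-01  9.72882420e-01 -1.41614184e-06] [0.24752333 0.49116908 0.23128208]
```

```bash
python3 - <<'E'
import cv2,numpy as np
t=cv2.imread("pics/top0.png")[135:285,150:390]; s=cv2.imread("pics/side0.png")[135:305,150:350]
cv2.imwrite("pics/t1.png",cv2.resize(t,None,fx=3.33,fy=3.33,interpolation=cv2.INTER_CUBIC))
cv2.imwrite("pics/s1.png",cv2.resize(s,None,fx=3.5,fy=3.5,interpolation=cv2.INTER_CUBIC))
E
```

```text
(no output)
```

View pics/t1.png

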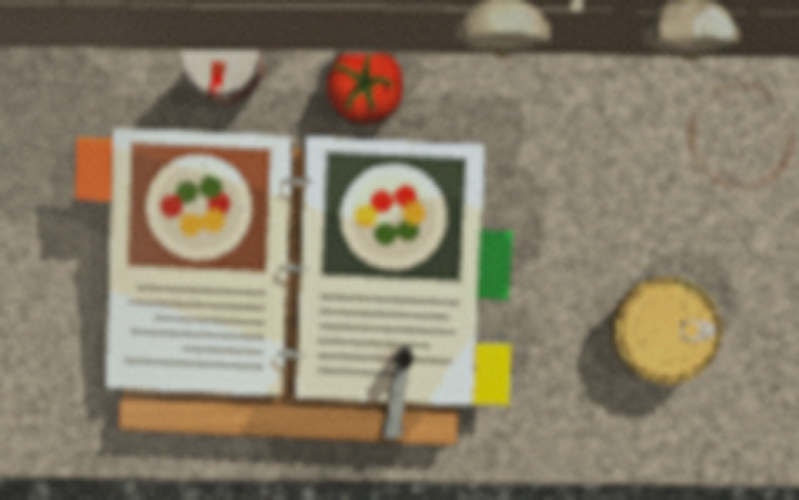

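View pics/s1.png

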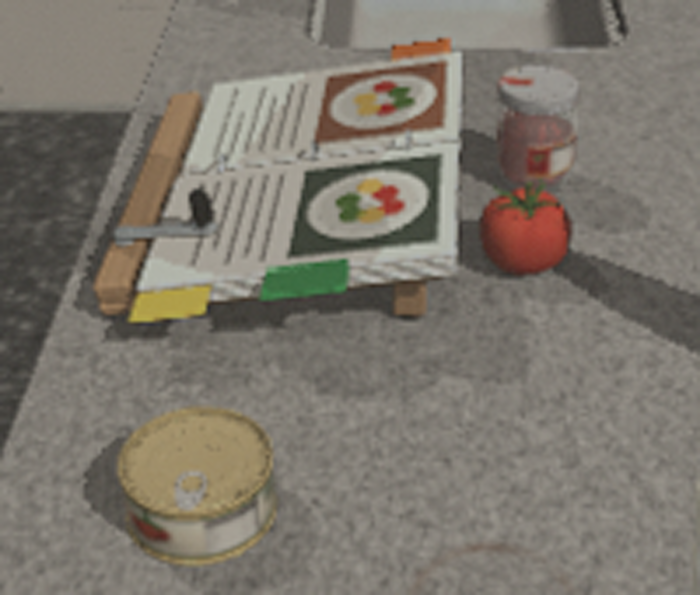

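```bash
cat > h.py <<'E'
import numpy as np
from scipy.optimize import least_squares
from scipy.spatial.transform import Rotation as R
from cell import bot
S=R.from_euler('y',-0.17)
def proj(c,P):
    k=bot.calibration(c); P=np.atleast_2d(P); Q=P@k["extrinsics"][:3,:3].T+k["extrinsics"][:3,3]
    u=Q@k["mtx"].T; return u[:,:2]/u[:,2:]
def slope(p): # p=x,y,z,yaw -> rotation slope->world
    return R.from_euler('z',p[3])*S
def W(p,q): return slope(p).apply(np.asarray(q,float)/1000)+p[:3]
E
cat > fit.py <<'E'
from h import *
T=lambda u,v:(150+u/3.333,135+v/3.333); D=lambda u,v:(150+u/3.5,135+v/3.5)
M=[("top",(115,-148,1.8),T(484,146)),("top",(115,148,0),T(114,129)),("top",(-95,148,0),T(107,388)),
("top",(20,-174,0),T(512,265)),("top",(48,-174,0),T(514,230)),("top",(-8,-174,0),T(510,300)),
("top",(-70-28,-174,-6),T(510,405)),
("side",(115,-148,1.8),D(458,264)),("side",(115,148,0),D(462,53)),("side",(-95,-148,1.8),D(143,289)),("side",(-95,148,0),D(213,86)),
("side",(48,-174,1.8),D(348,287)),("side",(-8,-174,1.8),D(262,298))]
def res(p): return np.concatenate([proj(c,W(p,q))[0]-uv for c,q,uv in M])
for fz in (0,1):
    f=(lambda p:res([p[0],p[1],.054,p[2]])) if not fz else res
    s=least_squares(f,[.5,-.2,0.] if not fz else [.5,-.2,.05,0],loss='soft_l1')
    print(np.round(s.x,4)); print(np.round(f(s.x).reshape(-1,2),1).tolist())
    p=s.x if fz else [s.x[0],s.x[1],.054,s.x[2]]
# keeper post/pivot predicted px
for a in (0,.1,.2):
    q=(-117+62*np.cos(a),-85-62*np.sin(a),24+12)
    for c,o,k in(("top",(150,135),3.333),("side",(150,135),3.5)): print(a,c,(proj(c,W(p,q))[0]-o)*k)
# bystanders: tin/tomato centres from top bbox at mid heights
def ray(c,uv,z):
    k=bot.calibration(c);E=k["extrinsics"];d=E[:3,:3].T@np.linalg.inv(k["mtx"])@[*uv,1];o=-E[:3,:3].T@E[:3,3]
    return o+d*(z-o[2])/d[2]
print("tin",ray("top",T(667,330),.04),"tom",ray("top",T(366,86),.035),"jar",ray("top",T(220,72),.086))
E
python3 fit.py
```

```text
[ 0.5434 -0.121  -0.0284]
[[0.6, -1.4], [0.1, -0.9], [0.3, -0.7], [0.3, -1.2], [0.2, -1.2], [0.4, -1.4], [-1.4, -0.3], [-1.4, -3.3], [-1.0, -1.4], [-2.1, -0.1], [-0.8, -1.1], [-0.6, 0.4], [-0.9, -0.0]]
[ 0.5435 -0.1202  0.0511 -0.0299]
[[0.3, -1.2], [0.0, -0.9], [0.1, -0.8], [-0.1, -1.1], [-0.2, -1.0], [-0.0, -1.3], [-1.8, -0.3], [-1.5, -2.4], [-1.0, -0.6], [-2.0, 0.7], [-0.6, -0.3], [-0.6, 1.2], [-0.9, 0.8]]
0 top [396.88411302 357.00574985]
0 side [198.39865536 189.67029247]
0.1 top [404.74346788 357.72782842]
0.1 side [196.37716074 194.57346616]
0.2 top [412.48964708 359.22041208]
0.2 side [193.46658005 199.59119547]
tin [ 0.50446632 -0.4220468   0.04      ] tom [ 0.70134655 -0.17544023  0.035     ] jar [ 0.70325256 -0.06084823  0.086     ]
```

```bash
cat >> h.py <<'E'
p0=[.5435,-.1207,.0525,-.029]
def quat(r): q=r.as_quat(); return [q[3],q[0],q[1],q[2]]
def frame(z,y): # rotation from slope-frame directions of tool z and y -> world
    z=np.array(z,float)/np.linalg.norm(z); y=np.array(y,float); y-=z*(y@z); y/=np.linalg.norm(y)
    return R.from_matrix(np.array([np.cross(y,z),y,z]).T)
def kpose(a,off,flip,h=-4,r=62,turn=0.,p=p0):
    """finger beside the post: keeper angle a, off mm to the left(+)/right(-) of the arm, h relative to post centre"""
    d=np.array([np.cos(a),-np.sin(a),0]); n=np.array([np.sin(a),np.cos(a),0])
    q=np.array([-117,-85,24+h])+r*d+off*n
    dt=np.array([np.cos(a+turn),-np.sin(a+turn),0])
    return W(p,q), slope(p)*frame([0,0,-1],flip*dt)
HT=11
def lpose(th,al,flip,mode,gap=0,sx=20,s=22,p=p0):
    """finger lifting the leaf to th; al = finger angle below horizontal; mode 'x': tool x along slope x"""
    d=np.array([0,np.cos(al),-np.sin(al)]); n=np.array([0,np.sin(al),np.cos(al)])
    c=lambda r,t:r*np.array([0,-np.cos(t),np.sin(t)])
    under=-np.array([0,np.sin(th),np.cos(th)])*1.8
    C=c(174,th)+d*s if th<al else c(174-s,th)
    ht=HT if mode=='y' else 14.5
    q=C+under-n*(ht+gap)+np.array([sx,0,0])
    y=[flip,0,0] if mode=='y' else flip*n
    return W(p,q), slope(p)*frame(d,y)
E
python3 - <<'E'
from h import *
f=lambda P:(lambda j:None if j is None else np.round(j,2).tolist())(bot.solve_ik(P[0],quat(P[1])))
for fl in(1,-1):
    print("keeper",fl)
    for a in(0,.8,1.57): print(f(kpose(a,18.5,fl)),f(kpose(a,-18.5,fl)))
for m in'xy':
  for fl in(1,-1):
    for al in(.7,.9):
      print(m,fl,al,[f(lpose(t,al,fl,m)) for t in(-.1,.5,1,1.6,2.0)])
E
```

```text
keeper 1
[-0.56, 0.36, -0.67, 0.4, 0.09, 1.05] [-0.63, 0.38, -0.63, 0.42, 0.1, 0.98]
[-0.65, 0.39, -0.63, 0.42, 0.1, 1.75] [-0.73, 0.38, -0.65, 0.41, 0.11, 1.68]
[-0.75, 0.37, -0.67, 0.4, 0.11, 2.42] [-0.81, 0.34, -0.75, 0.36, 0.12, 2.37]
keeper -1
[-0.56, 0.36, -0.67, 0.4, 0.09, -2.09] [-0.63, 0.38, -0.63, 0.42, 0.1, -2.16]
[-0.65, 0.39, -0.63, 0.42, 0.1, -1.39] [-0.73, 0.38, -0.65, 0.41, 0.11, -1.47]
[-0.75, 0.37, -0.67, 0.4, 0.11, -0.72] [-0.81, 0.34, -0.75, 0.36, 0.12, -0.77]
x 1 0.7 [[-0.88, 1.14, 0.4, 1.5, 0.63, -1.15], [-0.88, 0.98, 0.31, 1.57, 0.63, -1.15], [-0.84, 0.83, 0.17, 1.55, 0.65, -1.11], [-0.74, 0.7, -0.02, 1.43, 0.71, -1.01], [-0.66, 0.65, -0.14, 1.3, 0.75, -0.92]]
x 1 0.9 [[-0.85, 0.98, 0.18, 1.21, 0.55, -1.01], [-0.85, 0.82, 0.13, 1.32, 0.55, -1.0], [-0.8, 0.68, 0.02, 1.33, 0.57, -0.95], [-0.7, 0.55, -0.13, 1.23, 0.61, -0.84], [-0.61, 0.51, -0.24, 1.11, 0.63, -0.74]]
x -1 0.7 [[-0.88, 1.14, 0.4, 1.5, 0.63, 1.99], [-0.88, 0.98, 0.31, 1.57, 0.63, 1.99], [-0.84, 0.83, 0.17, 1.55, 0.65, 2.03], [-0.74, 0.7, -0.02, 1.43, 0.71, 2.13], [-0.66, 0.65, -0.14, 1.3, 0.75, 2.22
[... 331 characters left out ...]
[-0.74, 0.69, -0.03, 1.43, 0.71, 0.56], [-0.66, 0.64, -0.15, 1.3, 0.75, 0.65]]
y 1 0.9 [[-0.85, 0.97, 0.17, 1.21, 0.55, 0.57], [-0.85, 0.82, 0.13, 1.32, 0.55, 0.57], [-0.8, 0.67, 0.02, 1.33, 0.57, 0.62], [-0.69, 0.55, -0.14, 1.23, 0.61, 0.74], [-0.61, 0.5, -0.24, 1.11, 0.63, 0.84]]
y -1 0.7 [[-0.88, 1.14, 0.39, 1.49, 0.63, -2.72], [-0.88, 0.97, 0.3, 1.57, 0.63, -2.72], [-0.83, 0.83, 0.16, 1.55, 0.65, -2.68], [-0.74, 0.69, -0.03, 1.43, 0.71, -2.58], [-0.66, 0.64, -0.15, 1.3, 0.75, -2.49]]
y -1 0.9 [[-0.85, 0.97, 0.17, 1.21, 0.55, -2.57], [-0.85, 0.82, 0.13, 1.32, 0.55, -2.57], [-0.8, 0.67, 0.02, 1.33, 0.57, -2.52], [-0.69, 0.55, -0.14, 1.23, 0.61, -2.4], [-0.61, 0.5, -0.24, 1.11, 0.63, -2.3]]
```

```bash
cat >> h.py <<'E'
def wproj(P,pos,q):
    k=bot.calibration("wrist");H=k["hand_eye"];m=k["mtx"]
    t=R.from_quat([q[1],q[2],q[3],q[0]]).inv().apply(np.atleast_2d(P)-pos)
    c=(t-H[:3,3])@H[:3,:3]; rr=np.hypot(c[:,0],c[:,1]); th=np.arctan2(rr,c[:,2])
    return c[:,:2]/rr[:,None]*(th*m[0,0])[:,None]+m[:2,2]
def wshot(name,marks=()):
    import cv2
    pos,q=bot.read_position(),bot.read_tool_rot(); im=bot.camera("wrist")[:,:,::-1].copy()
    for i,P in enumerate(marks):
        u=wproj(P,pos,q)[0]; cv2.drawMarker(im,tuple(int(round(x)) for x in u),(255,0,255),cv2.MARKER_CROSS,9,1)
    cv2.imwrite(name,cv2.resize(im,None,fx=1.5,fy=1.5)); return pos,q
def kp(a,h,r=62,p=p0): return W(p,[-117+r*np.cos(a),-85-r*np.sin(a),h])
def go(P,speed=.15,**k): return bot.move_linear(P[0],speed=speed,rotation=quat(P[1]),**k)
E
python3 - <<'E'
from h import *
bot.set_gripper(0.0)
P=kpose(0,35,1,h=60); bot.move_pose(P[0],quat(P[1]))
for n,off in(("w1",35),("w1b",70)):
    if off!=35: go(kpose(0,off,1,h=60))
    pos,q=wshot(f"pics/{n}.png",[kp(0,36),kp(0,12),W(p0,[-95,-148,1.8]),W(p0,[-8,-174,1.8]),W(p0,[48,-174,1.8]),kp(0,10,0)])
    print(pos,q)
    for t in("keeper_post","keeper","tab_edge"): print(t,[(np.round(d["bbox"],1).tolist(),round(d["confidence"],2)) for d in bot.search_frame("wrist",t)][:3])
    print(wproj([kp(0,36),kp(0,12)],pos,q).round(1).tolist())
print(bot.read_clock())
E
```

```text
[ 0.47397399 -0.16812773  0.12609905] [0.06091609 0.71426657 0.69469158 0.0592967 ]
keeper_post [([171.6, 230.2, 70.3, 19.4], 0.66)]
keeper [([172.2, 230.6, 70.4, 19.0], 0.6), ([199.1, 141.9, 243.9, 150.3], 0.38)]
tab_edge [([199.6, 140.6, 243.3, 152.1], 0.64)]
[[253.7, 257.2], [253.7, 242.1]]
[ 0.47480077 -0.13344737  0.12606589] [0.06110832 0.71413083 0.69484214 0.05896886]
keeper_post []
keeper [([175.5, 265.3, 49.3, 17.1], 0.79)]
tab_edge [([203.0, 182.6, 234.0, 147.8], 0.8)]
[[253.8, 293.5], [253.9, 276.8]]
5.05
```

View pics/w1.png

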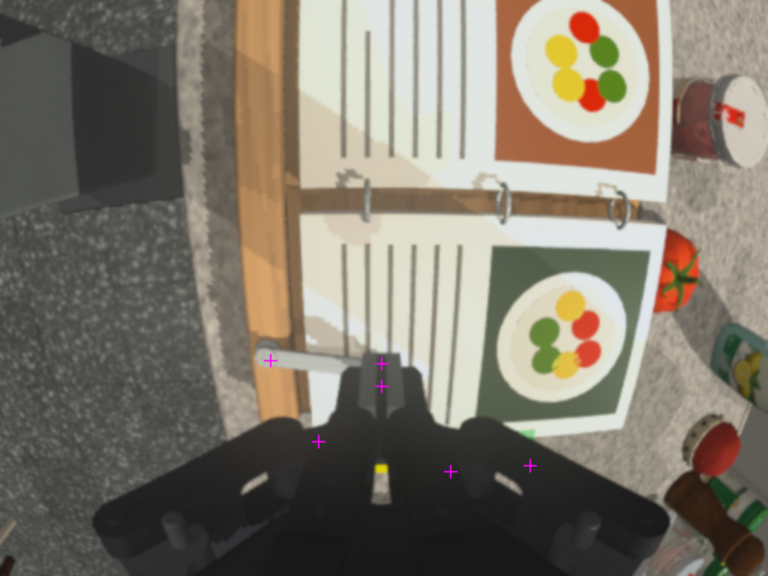

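```bash
python3 - <<'E'
from h import *
pos=np.array([0.47397399,-0.16812773,0.12609905]); q=[0.06091609,0.71426657,0.69469158,0.0592967]
g=lambda q_:(wproj(W(p0,q_),pos,q)[0]*1.5).round(0).tolist()
print("axis",g((-95,0,0)),g((0,0,0)),g((115,0,0)), "edgeR near",g((-95,-50,1.8)),"far-left corner of right page",g((115,-8,1.8)),"farR",g((115,-148,1.8)),"nearleft",g((-95,50,0)),"far left 115,100",g((115,50,0)))
for h in (0,5,10,24): print("pivot",h,g((-117,-85,h)))
E
```

```text
axis [303.0, 204.0] [486.0, 205.0] [667.0, 215.0] edgeR near [307.0, 296.0] far-left corner of right page [667.0, 229.0] farR [623.0, 427.0] nearleft [302.0, 107.0] far left 115,100 [673.0, 132.0]
pivot 0 [274.0, 352.0]
pivot 5 [272.0, 356.0]
pivot 10 [270.0, 360.0]
pivot 24 [264.0, 372.0]
```

View pics/w1b.png

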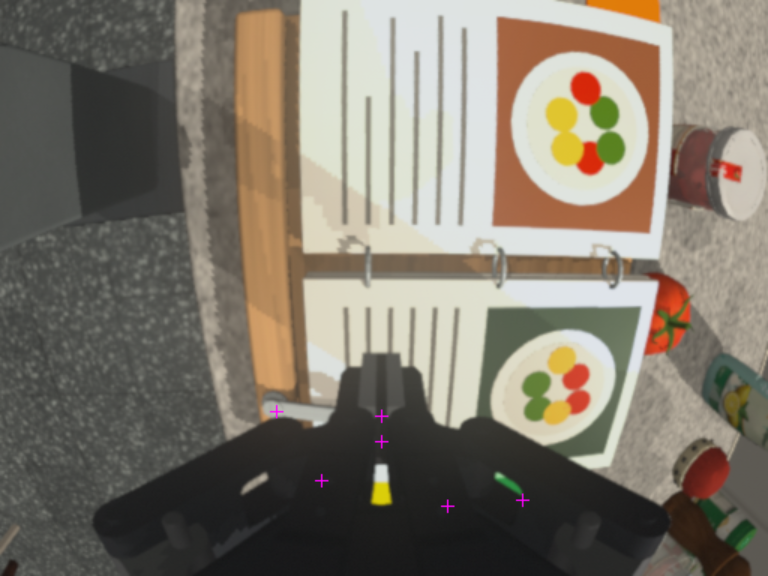

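```bash
sed -i 's/^p0=.*/p0=[.542,-.1195,.0525,-.029]/' h.py; python3 - <<'E'
from h import *
import cv2
go(kpose(0,36,1,h=60)); print(go(kpose(0,36,1,h=-4),.08,until_force=4), bot.read_position()-kpose(0,36,1)[0])
print(go(kpose(0,18.5,1),.06,until_force=5),bot.read_ft_force())
for a in np.linspace(.2,1.6,8):
    if go(kpose(a,18.5,1),.06,until_force=5): print("force at",a,bot.read_ft_force());break
go(kpose(a,28,1),.06); go(kpose(a,28,1,h=60))
P=kpose(a,28,1,h=110); go(P)
print(bot.read_clock())
s=bot.camera("side"); t=bot.camera("top")
s=s[135:235,165:295,::-1]; t=t[165:285,165:310,::-1]
cv2.imwrite("pics/k1.png",np.hstack([cv2.resize(s,(400*130//100,400)),cv2.resize(t,(270,400*120//145*270//330)).copy()] if 0 else [cv2.resize(s,(430,400),interpolation=2),cv2.resize(t,(370,400),interpolation=2)]))
E
```

```text
False [ 2.70746598e-04 -6.04852892e-05  3.30271422e-04]
False [ 0.69258896 -0.6279725  -0.19067014]
11.1083
```

View pics/k1.png

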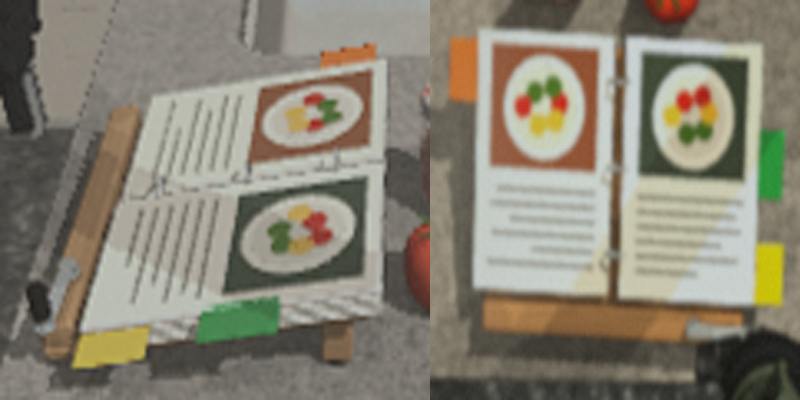

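```bash
python3 - <<'E'
from h import *
for a in(1.4,1.57,1.7,1.8): print(a,((proj("side",[kp(a,24),kp(a,10)])-[165,135])*[3.31,4]).round(0).tolist())
print(((proj("side",[kp(0,10,0)])-[165,135])*[3.31,4]).round(0))
print(((proj("top",[kp(0,10,0)])-[165,165])*[370/145,400/120]).round(0),bot.read_position())
for t in("keeper","keeper_post"): print(bot.search_frame("side",t))
E
```

```text
1.4 [[53.0, 299.0], [59.0, 319.0]]
1.57 [[38.0, 302.0], [44.0, 322.0]]
1.7 [[28.0, 303.0], [33.0, 323.0]]
1.8 [[20.0, 303.0], [25.0, 323.0]]
[[ 64. 262.]]
[[263. 329.]] [ 0.42493439 -0.26327852  0.16764669]
[{'bbox': [172.3, 198.9, 14.8, 19.1], 'confidence': 0.52}]
[{'bbox': [182.0, 251.7, 45.7, 46.2], 'confidence': 0.64}, {'bbox': [171.5, 200.3, 14.3, 16.7], 'confidence': 0.62}]
```

```bash
cat > leaf.py <<'E'
from h import *
import cv2
al=.8; A=lambda th,gap=0:lpose(th,al,1,'y',gap)
P,Q=A(0,10); d=Q.apply([0,0,1]); pre=P-.07*d
bot.move_pose(pre+[0,0,.12],quat(Q)); go((pre,Q)); print(go((P,Q),.08,until_force=4),bot.read_position()-P,P)
ok=True
for th in np.linspace(0,.5,4):
    if go(A(th),.06,until_force=6): print("force",th,bot.read_ft_force()); ok=False; break
print(bot.read_clock(),bot.read_ft_force())
s=bot.camera("side")[115:295,145:345,::-1]; cv2.imwrite("pics/l1.png",cv2.resize(s,None,fx=3.2,fy=3.2,interpolation=2))
E
python3 leaf.py
```

```text
False [ 0.00017777 -0.000581    0.00038795] [ 0.56211327 -0.29389346  0.02413533]
17.2417 [-0.22731654 -0.89188442  0.07415506]
```

View pics/l1.png

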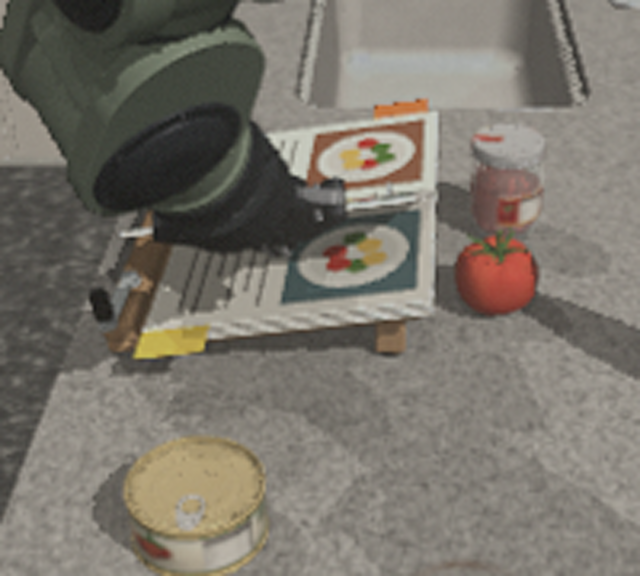

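```bash
cat > leaf2.py <<'E'
from h import *
import cv2
A=lambda th:lpose(th,.8,1,'y',0)
for th in np.arange(.6,2.01,.1):
    if go(A(th),.06 if th<1.4 else .05,until_force=6): print("force",th,bot.read_ft_force()); break
print(th,bot.read_clock(),bot.read_ft_force())
bot.wait(.5)
s=bot.camera("side")[75:295,145:345,::-1]; t=bot.camera("top")[150:285,150:320,::-1]
cv2.imwrite("pics/l2.png",np.hstack([cv2.resize(s,(400,440),interpolation=2),cv2.resize(t,(400,440),interpolation=2)]))
E
python3 leaf2.py
```

```text
1.9999999999999996 23.7667 [0.36215173 0.18816537 0.40088303]
```

View pics/l2.png

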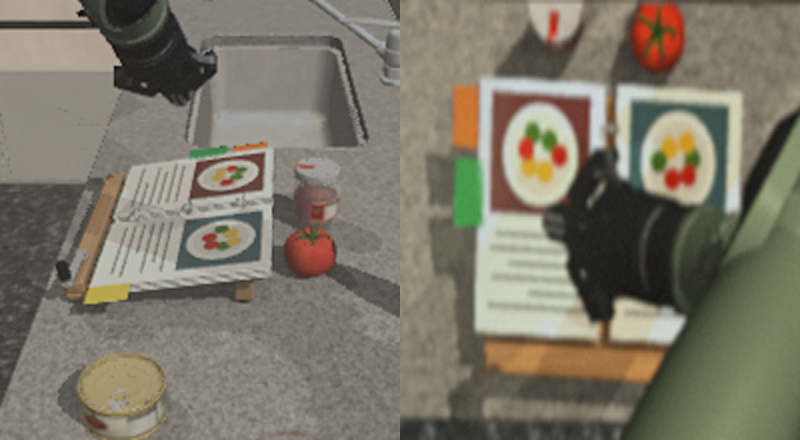

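```bash
cat > back.py <<'E'
from h import *
import cv2
pos=bot.read_position(); bot.move_linear(pos+[0,-.03,.06])
P=kpose(1.57,-36,1,h=110); bot.move_pose(P[0],quat(P[1]))
print(go(kpose(1.57,-36,1),.08,until_force=4))
for a in [1.57,1.35,1.15,.95,.75,.55,.35,.2,.1,.0,-.04]:
    if go(kpose(a,-18.5,1),.06 if a>.15 else .03,until_force=5 if a>.15 else 2.5): print("force",a,bot.read_ft_force());break
print(a,bot.read_ft_force(),bot.read_clock())
a=max(a,0); go(kpose(a,-30,1),.06); go(kpose(a,-30,1,h=90)); 
bot.move_linear(bot.read_position()+[-.08,.0,.12],speed=.2)
s=bot.camera("side")[115:295,145:345,::-1]; t=bot.camera("top")[150:285,150:320,::-1]
cv2.imwrite("pics/b1.png",np.hstack([cv2.resize(s,(400,360),interpolation=2),cv2.resize(t,(400,360),interpolation=2)]))
for x in(0,.1,.2): print(x,((proj("side",kp(x,24))-[145,115])*2).round(0).tolist(),((proj("top",kp(x,30))-[150,150])*[400/170,360/135]).round(0).tolist())
for c in("side","top"): print([(np.round(d["bbox"],1).tolist(),round(d["confidence"],2)) for d in bot.search_frame(c,"keeper")][:2])
print(bot.read_clock())
E
python3 back.py
```

```text
False
-0.04 [ 0.00768684 -1.56352774  0.38888605] 31.9167
0 [[125.0, 156.0]] [[280.0, 246.0]]
0.1 [[124.0, 158.0]] [[285.0, 246.0]]
0.2 [[122.0, 161.0]] [[291.0, 248.0]]
[([180.0, 185.9, 33.1, 18.0], 0.44)]
[]
34.1417
```

View pics/b1.png

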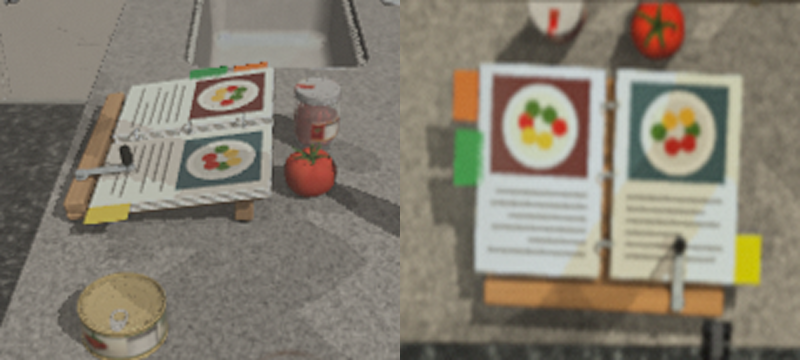

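```bash
python3 -c "
from cell import bot
bot.wait(.3); print(bot.close_job())"
```

```text
the job is handed in; nothing more can be done
None
```

The recipe page is turned and the job is handed in: the green-tab leaf lies flat on the left, the keeper is back straight over the new right-hand page, and in the last pictures the rest and the food looked unmoved (about 34 s of the 67 s used).

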